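# Set the iris collar of the black stand viewer to its red stop

## Robot

A 6-joint arm with a two-finger parallel gripper is mounted at the origin on a cart in front of the work surface, level with it; the furniture and walls round the work are solid. World frame = base frame: x ahead of the robot, y to its left, z up, the work surface at z = 0. Lengths are in mm, angles in rad, forces in N, time in s.
With the tool pointing down it reaches from about 300 to 775 mm from the base axis. Payload 14.6 kg.
Tool frame: the origin (TCP) lies at the very end of the fingers, on their centre line; the grasp point (between the pads) lies 19 mm behind it; z points along the fingers, y is the line along which they close (so a half turn about z gives the same grasp; the last joint's range is limited). The gripper opens to 94 mm and grips with 3 to 60 N. Pads are 16 mm wide; open, the fingers measure 119 mm over their backs; the gripper's body (75 mm by 177 mm) begins 78 mm behind the grasp point.
Start: joints at [1.199, 0.3, 1.521, -0, 1.321, -0.067], TCP at [165.054, 524.639, 205.446] pointing down, gripper open.
Joint ranges: [-3.03, 3.03], [-0.79, 2.21], [0.23, 2.52], [-1.04, 4.18], [0, 3.07], [-2.55, 2.55]. Speed limits (rad/s): [2.22, 2.22, 2.57, 3.14, 3.14, 3.14].

## Interface

Orientations are given as [roll, pitch, yaw] about the fixed x, y, z axes, in that order (R = Rz(yaw) Ry(pitch) Rx(roll)).
In Python, from cell import manip, camera, get_calibration gives the robot as it stands.
- The arm moves only by the tool arm_command, never from a script. Its argument "targets" is a list of rows, each an object of numbers: "hand": the opening, from -1 (shut) to 1 (fully open), so that 0 is half open; "x", "y", "z": the shift along the tool's x, y, z in m; "yaw": the turn about the tool's z in rad. In form: [{"hand": .., "x": .., "y": .., "z": .., "yaw": ..}, ...]. A call has 1 to 10 rows; each row shifts and turns the commanded pose from where the row before left it, along the tool's axes as they then stand; what a row does not reach is not made up. A row lasts 1/10 s, in which the tool goes at most 50 mm and 8.59 degrees, less where a joint would pass 70% of its speed; a pose out of reach is approached as far as the arm can. A call is refused whole if a number of a shift passes 0.05 or a number of a turn 0.15, either way. A call with a gripper value outside its range is refused whole. The fingers move at their own pace and stop on an object; "newtons" is the grip in N (left out, the last holds). Time passes only in rows, so rows that do not move let the fingers close. It gives the time, the measured TCP pose, the force, the opening and the grip force at its end, in the units of the state.
- manip.read_state(): the state, without advancing time (a new reading comes with each control period).
- camera(name): name is "side" or "top"; returns the picture (480x640x3 uint8, red, green, blue); there is no depth.
- get_calibration(name): a dict with "K" (3x3 intrinsics, pixels), "cam_to_world" (4x4, takes a point from camera to world coordinates). Camera axes: x right, y up, looking along -z (the intrinsics and any distortion apply to the point x, -y, -z); pixel columns grow to the right and rows downward; lengths in mm; the calibration is good to about 2 mm. A picture is of the moment at which its call begins. get_calibration takes no time and is no camera call.
- manip.sign_off(): hands the job in; it is judged then, once.
The state is a dict: "clock": time; "joints": joint angles; "qd": joint speeds; "effort": joint torques, N m; "eef_pos": TCP position; "eef_rot": TCP orientation; "wrist_force": force on the tool from outside, world axes, zero at the start; "moment": the same for the moment, N m; "finger_gap": finger opening in mm; "finger_force": force on a finger pad.
Only numpy, scipy, OpenCV 4.12 (cv2) and the standard library are available. Lean on these libraries where they do the work, as an engineer would, in place of code of your own. Each camera call takes 0.05 s, during which the arm holds its last target. There are 200 camera calls.

## Task

Two jeweller's stand viewers stand on the table. On the black one, turn the brass collar until its white pointer clicks into the stop marked by the red dot, and let go; leave the collar of the grey viewer as it is.

Things in the scene. Friction and masses are not known exactly. Their poses are not given: they have to be found in the camera images.
- viewer: Black stand viewer, fixed to the table: round base 116 mm across, 12 mm high; upright barrel 40 mm across, lens on top 90 mm up. Origin: centre of the underside, on the barrel axis; z up. Dots on the base, 47 mm from the axis, mark the collar's four stops: at 2.47, 2.92, 3.37 and 3.82 rad counterclockwise (from above) from its x axis; the third is red, 12 mm wide, the others white, 7 mm.
- iris_collar (a joint): Turn (rad) of the black viewer's brass collar about the barrel axis, growing counterclockwise from above, -0.05 to 1.40. Collar: 50 mm across, 44 to 72 mm above the table, sides free. Sprung stops at 0, 0.45, 0.90 (red dot) and 1.35; left between two it springs to one of them. A click takes under 0.1 N m. It starts in the first or second stop.
- iris_lug (a point): Tip of the white pointer lug that sticks out level from the brass collar, 39 mm from the barrel axis, 51 mm above the table. The lug is 9 mm wide, 10 mm high and stands 14 mm out from the collar; it points 2.47 rad plus the collar's turn from the viewer's x axis.
- spare_lug (a point): Tip of the yellow pointer lug on the dark collar of the other, grey viewer, which is of the same shape and size, also with a red dot, and whose collar turns as easily; to be left as it is.
There are look-alikes about, which are no part of the job. What is shaped like the viewer but pink or purple is not meant.

How it is judged:
By the outcome, as a careful person would: the job done as asked, in the order asked, and still so for the second after the job is handed in, with the robot touching nothing.
It also fails if it takes over 29 s, if anything falls off the work surface, if the arm or the gripper's body presses on something with over 40 N, if the wrist force passes 120 N, or if a joint passes its speed limit or range.

## Working session

There is one attempt and no reset: what is moved stays moved. The work goes in short steps, Python scripts to look and compute and a tool call to move; the robot and the scene stay as the last step left them, time stands still between calls to the robot, and variables do not carry over. Pictures are saved under pics/ and viewed, at most 10 in all, crops included, and the job is handed in when it is done.

Besides the shell and the picture viewer there is one more tool, called after "Call:" as name(argument=value, ...), one argument or row to a line, values as JSON. arm_command: Moves the arm, as the interface text tells. Its arguments: {"type":"object","properties":{"targets":{"type":"array"},"newtons":{"type":"number"}},"required":["targets"]}

```bash
mkdir -p pics; python3 - <<'E'
from cell import manip,camera,get_calibration
import cv2
for n in("top","side"):
    cv2.imwrite(f"pics/{n}0.png",camera(n)[:,:,::-1]); c=get_calibration(n); print(n,c)
s=manip.read_state();print(s)
E
```

```text
top {'K': array([[565.31625973,   0.        , 317.50695863],
       [  0.        , 565.31625973, 238.76303176],
       [  0.        ,   0.        ,   1.        ]]), 'cam_to_world': array([[ 5.01220018e-02,  9.69324131e-01, -2.40621102e-01,
         2.95861198e+02],
       [-9.98743064e-01,  4.87123090e-02, -1.18068826e-02,
        -4.88358834e+01],
       [ 2.76513263e-04,  2.40910442e-01,  9.70547311e-01,
         9.51983523e+02],
       [ 0.00000000e+00,  0.00000000e+00,  0.00000000e+00,
         1.00000000e+00]])}
side {'K': array([[465.84258127,   0.        , 323.98301049],
       [  0.        , 465.84258127, 243.70708615],
       [  0.        ,   0.        ,   1.        ]]), 'cam_to_world': array([[-9.77775514e-01,  7.47311099e-02, -1.95883397e-01,
         3.30220479e+02],
       [-2.09382812e-01, -3.95632280e-01,  8.94222532e-01,
         7.74545747e+02],
       [-1.06715526e-02,  9.15363513e-01,  4.02486966e-01,
         4.49933839e+02],
       [ 0.00000000e+00,  0.00000000e+00,  0.00000000e+00,
         1.00000000e+00]])}
{'clock': 0.1, 'joints': array([ 1.19936520e+00,  3.00380579e-01,  1.52152873e+00,  4.09668184e-05,
        1.32067071e+00, -6.65771678e-02]), 'qd': array([ 1.74431860e-03, -4.75337659e-04, -1.77046637e-03, -1.66968991e-04,
       -1.93969248e-04, -2.02424069e-05]), 'effort': array([ 1.80835697e-03, -5.32648551e+01, -3.53283763e+01,  7.09562330e-02,
        2.35064118e-02, -6.02958153e-05]), 'eef_pos': array([164.98112821, 524.43027502, 204.9581228 ]), 'eef_rot': array([-3.14061012e+00, -1.05281462e-04,  2.83672848e+00]), 'wrist_force': array([-0.81172231,  0.21894577,  0.21383063]), 'moment': array([ 0.03178563,  0.05908415, -0.00943407]), 'finger_force': 0.0, 'finger_gap': 93.92976100742524}
```

View pics/top0.png

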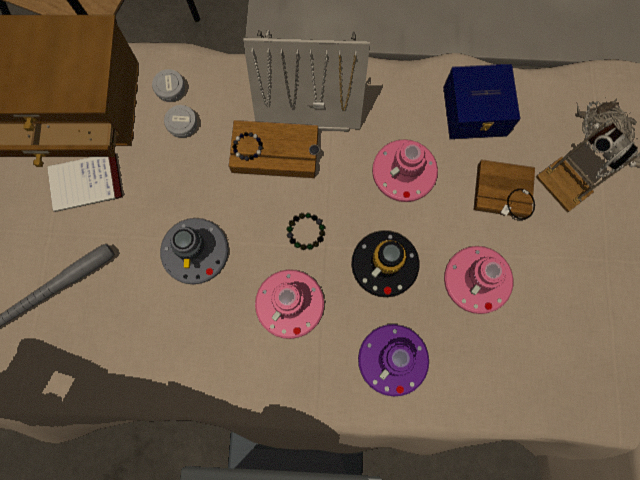

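View pics/side0.png

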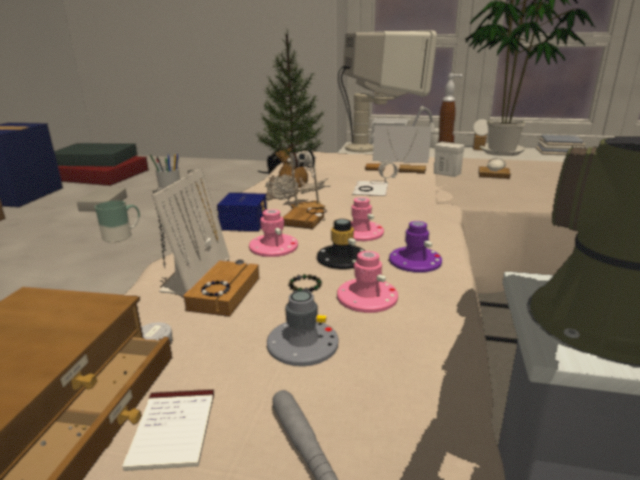

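The top view shows the black viewer with a brass collar at (386,263), the grey one at (195,250), pink ones at (405,170), (479,280) and (290,303), and a purple one at (394,360). The one at (386,263) fits because it alone has a black base and brass collar. In the side view it is at (342,245). I'll confirm this with an enlarged crop.

```bash
python3 - <<'E'
import cv2,numpy as np
t=cv2.imread("pics/top0.png")[225:300,345:425];s=cv2.imread("pics/side0.png")[205:280,305:385]
cv2.imwrite("pics/crop0.png",np.hstack([cv2.resize(a,(400,375),interpolation=cv2.INTER_CUBIC) for a in(t,s)]))
E
```

```text
(no output)
```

View pics/crop0.png

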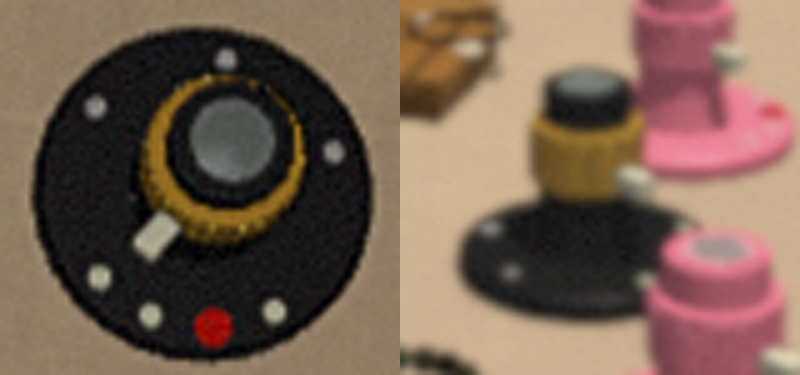

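The crop shows the black base and brass collar. The dots are at crop px (99,278), (150,315), red (213,328) and (275,311). The lens is at (233,140), and the white lug tip at (148,245) is near the first or second stop.

```bash
cat > h.py <<'E'
import numpy as np
from cell import get_calibration
def ray(n,u,v):
    c=get_calibration(n);K,T=c["K"],c["cam_to_world"]
    d=T[:3,:3]@np.array([(u-K[0,2])/K[0,0],-(v-K[1,2])/K[1,1],-1]);return T[:3,3],d
def atz(n,u,v,z):
    o,d=ray(n,u,v);return o+d*(z-o[2])/d[2]
def tri(a,b):
    o1,d1=ray("top",*a);o2,d2=ray("side",*b)
    s=np.linalg.lstsq(np.c_[d1,-d2],o2-o1,rcond=None)[0];p,q=o1+s[0]*d1,o2+s[1]*d2
    return (p+q)/2,np.linalg.norm(p-q)
E
python3 - <<'E'
from h import *
np.set_printoptions(precision=1,suppress=True)
f=lambda x,y:(345+x/5,225+y/5); g=lambda x,y:(305+(x-400)/5,205+y/5)
print("lens",tri(f(233,140),g(587,83)))
print("lugtip",tri(f(150,240),g(637,183)))
print("base",tri(f(203,194),g(581,258)))
C=atz("top",*f(233,140),90); B=atz("top",*f(203,194),12);print(C,B)
D=[atz("top",*f(*p),12) for p in[(99,278),(150,315),(213,328),(275,311)]]
A=[(np.arctan2(*(d-B)[1::-1]),np.linalg.norm((d-B)[:2])) for d in D];print(D,A)
L=atz("top",*f(148,240),56);print("lug",L,np.arctan2(*(L-B)[1::-1]),np.linalg.norm((L-B)[:2]))
print(atz("top",195,250,12))
for n,u,v in[("purple",394,360),("pinkL",290,303),("pinkR",479,280)]:print(n,atz("top",u,v,12))
E
```

```text
lens (array([ 492.8, -155.4,   87.1]), np.float64(0.639866547984275))
lugtip (array([ 466.8, -133.6,   51.2]), np.float64(0.15906568443476973))
base (array([ 493.9, -155.8,    2.6]), np.float64(1.879992988279013))
[ 492.5 -155.    90. ] [ 491.  -154.8   12. ]
[array([ 460.5, -120.5,   12. ]), array([ 448.8, -138. ,   12. ]), array([ 445.4, -159.2,   12. ]), array([ 452.2, -179.8,   12. ])] [(np.float64(2.298101673587908), np.float64(45.97394174169825)), (np.float64(2.761578692583992), np.float64(45.507246642514225)), (np.float64(-3.047269615602555), np.float64(45.79791208960832)), (np.float64(-2.569731265392022), np.float64(46.145129797100765))]
lug [ 465.9 -132.5   56. ] 2.4150116229804257 33.59699977266209
[498.7 170.2  12. ]
purple [ 332.2 -171.9   12. ]
pinkL [416.5   2.8  12. ]
pinkR [ 471.1 -312.4   12. ]
```

The axis is at about (492,-155), and the heights check out (lens 87, lug 51). The viewer's yaw is about -0.16, and the lug points at about 2.4, so it is at the first stop. I plan to grip the collar from above with the closing line across the lug, then turn it +0.9. First I'll move over it.

Call:
arm_command(
  targets=[
    {"hand": 1,"x": -0.0258,"y": -0.0275},
    {"hand": 1,"x": -0.0258,"y": -0.0275},
    {"hand": 1,"x": -0.0258,"y": -0.0275},
    {"hand": 1,"x": -0.0258,"y": -0.0275},
    {"hand": 1,"x": -0.0258,"y": -0.0275},
    {"hand": 1,"x": -0.0258,"y": -0.0275},
    {"hand": 1,"x": -0.0258,"y": -0.0275},
    {"hand": 1,"x": -0.0258,"y": -0.0275},
    {"hand": 1,"x": -0.0258,"y": -0.0275},
    {"hand": 1,"x": -0.0258,"y": -0.0275},
  ],
)

```text
schema error: expected keys hand, x, y, z, yaw
```

Call:
arm_command(
  targets=[
    {"hand": 1,"x": -0.0258,"y": -0.0275},
    {"hand": 1,"x": -0.0258,"y": -0.0275},
    {"hand": 1,"x": -0.0258,"y": -0.0275},
    {"hand": 1,"x": -0.0258,"y": -0.0275},
    {"hand": 1,"x": -0.0258,"y": -0.0275},
    {"hand": 1,"x": -0.0258,"y": -0.0275},
    {"hand": 1,"x": -0.0258,"y": -0.0275},
    {"hand": 1,"x": -0.0258,"y": -0.0275},
    {"hand": 1,"x": -0.0258,"y": -0.0275},
    {"hand": 1,"x": -0.0258,"y": -0.0275},
  ],
)

```text
schema error: expected keys hand, x, y, z, yaw
```

Call:
arm_command(
  targets=[
    {"hand": 1,"yaw": 0.13},
    {"hand": 1,"yaw": 0.13},
    {"hand": 1,"yaw": 0.13},
    {"hand": 1,"yaw": 0.13},
    {"hand": 1},
    {"hand": 1},
  ],
)

```text
schema error: expected keys hand, x, y, z, yaw
```

All five keys are required in every row.

Call:
arm_command(
  targets=[
    {"hand": 1,"x": -0.0258,"y": -0.0275,"z": 0,"yaw": 0},
    {"hand": 1,"x": -0.0258,"y": -0.0275,"z": 0,"yaw": 0},
    {"hand": 1,"x": -0.0258,"y": -0.0275,"z": 0,"yaw": 0},
    {"hand": 1,"x": -0.0258,"y": -0.0275,"z": 0,"yaw": 0},
    {"hand": 1,"x": -0.0258,"y": -0.0275,"z": 0,"yaw": 0},
    {"hand": 1,"x": -0.0258,"y": -0.0275,"z": 0,"yaw": 0},
    {"hand": 1,"x": -0.0258,"y": -0.0275,"z": 0,"yaw": 0},
    {"hand": 1,"x": -0.0258,"y": -0.0275,"z": 0,"yaw": 0},
    {"hand": 1,"x": -0.0258,"y": -0.0275,"z": 0,"yaw": 0},
    {"hand": 1,"x": -0.0258,"y": -0.0275,"z": 0,"yaw": 0},
  ],
)

```text
clock: 1.1
eef_pos: [328.9, 183.4, 205.4]
eef_rot: [-3.142, -0.0, 2.837]
wrist_force: [0.7, 0.2, 0.7]
finger_gap: 94.0
finger_force: 0.0
```

Call:
arm_command(
  targets=[
    {"hand": 1,"x": -0.0258,"y": -0.0275,"z": 0,"yaw": 0},
    {"hand": 1,"x": -0.0258,"y": -0.0275,"z": 0,"yaw": 0},
    {"hand": 1,"x": -0.0258,"y": -0.0275,"z": 0,"yaw": 0},
    {"hand": 1,"x": -0.0258,"y": -0.0275,"z": 0,"yaw": 0},
    {"hand": 1,"x": -0.0258,"y": -0.0275,"z": 0,"yaw": 0},
    {"hand": 1,"x": -0.0258,"y": -0.0275,"z": 0,"yaw": 0},
    {"hand": 1,"x": -0.0258,"y": -0.0275,"z": 0,"yaw": 0},
    {"hand": 1,"x": -0.0258,"y": -0.0275,"z": 0,"yaw": 0},
    {"hand": 1,"x": -0.0258,"y": -0.0275,"z": 0,"yaw": 0},
    {"hand": 1,"x": -0.0258,"y": -0.0275,"z": 0,"yaw": 0},
  ],
)

```text
clock: 2.1
eef_pos: [492.6, -156.4, 205.2]
eef_rot: [3.142, -0.0, 2.837]
wrist_force: [-0.4, 0.1, 0.8]
finger_gap: 93.7
finger_force: 0.0
```

Call:
arm_command(
  targets=[
    {"hand": 1,"x": 0,"y": 0,"z": 0,"yaw": 0.13},
    {"hand": 1,"x": 0,"y": 0,"z": 0,"yaw": 0.13},
    {"hand": 1,"x": 0,"y": 0,"z": 0,"yaw": 0.13},
    {"hand": 1,"x": 0,"y": 0,"z": 0,"yaw": 0.13},
    {"hand": 1,"x": 0,"y": 0,"z": 0,"yaw": 0},
    {"hand": 1,"x": 0,"y": 0,"z": 0,"yaw": 0},
  ],
)

```text
clock: 2.7
eef_pos: [492.1, -154.8, 205.3]
eef_rot: [-3.141, -0.0, 2.321]
wrist_force: [0.9, 0.0, 0.8]
finger_gap: 94.1
finger_force: 0.0
```

Call:
arm_command(
  targets=[
    {"hand": 1,"x": 0,"y": 0,"z": 0.03,"yaw": 0},
    {"hand": 1,"x": 0,"y": 0,"z": 0.03,"yaw": 0},
    {"hand": 1,"x": 0,"y": 0,"z": 0.03,"yaw": 0},
    {"hand": 1,"x": 0,"y": 0,"z": 0.02,"yaw": 0},
    {"hand": 1,"x": 0,"y": 0,"z": 0.02,"yaw": 0},
    {"hand": 1,"x": 0,"y": 0,"z": 0.02,"yaw": 0},
    {"hand": 1,"x": 0,"y": 0,"z": 0.011,"yaw": 0},
    {"hand": 1,"x": 0,"y": 0,"z": 0,"yaw": 0},
  ],
)

```text
clock: 3.5
eef_pos: [491.6, -154.6, 43.3]
eef_rot: [-3.141, -0.002, 2.319]
wrist_force: [-0.4, -0.3, -0.2]
finger_gap: 94.0
finger_force: 0.0
```

```bash
python3 - <<'E'
from cell import camera
import cv2,numpy as np
s=camera("side")[190:290,290:400,::-1];t=camera("top")[215:315,335:445,::-1]
cv2.imwrite("pics/c1.png",np.hstack([cv2.resize(a,(400,364),interpolation=cv2.INTER_CUBIC) for a in(t,s)]))
E
```

```text
(no output)
```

View pics/c1.png

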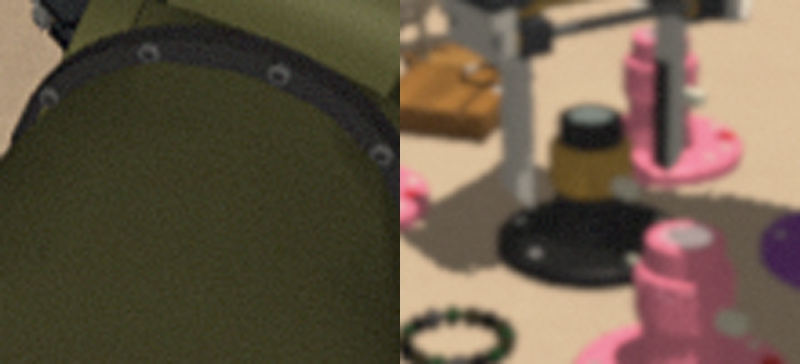

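The top view is blocked by the arm. The side crop shows the fingers either side of the brass collar (590,165) and clear of the lug (625,188). Closing gently.

Call:
arm_command(
  targets=[
    {"hand": -0.1,"x": 0,"y": 0,"z": 0,"yaw": 0},
    {"hand": -0.1,"x": 0,"y": 0,"z": 0,"yaw": 0},
    {"hand": -0.1,"x": 0,"y": 0,"z": 0,"yaw": 0},
    {"hand": -0.1,"x": 0,"y": 0,"z": 0,"yaw": 0},
    {"hand": -0.1,"x": 0,"y": 0,"z": 0,"yaw": 0},
    {"hand": -0.1,"x": 0,"y": 0,"z": 0,"yaw": 0},
    {"hand": -0.1,"x": 0,"y": 0,"z": 0,"yaw": 0},
    {"hand": -0.1,"x": 0,"y": 0,"z": 0,"yaw": 0},
  ],
  newtons=15,
)

```text
clock: 4.4
eef_pos: [493.4, -154.1, 44.7]
eef_rot: [3.139, 0.001, 2.317]
wrist_force: [8.6, 7.3, -2.8]
finger_gap: 49.8
finger_force: 15.0
```

Call:
arm_command(
  targets=[
    {"hand": -0.1,"x": 0,"y": 0.002,"z": 0,"yaw": 0},
    {"hand": -0.1,"x": 0,"y": 0,"z": 0,"yaw": -0.1},
    {"hand": -0.1,"x": 0,"y": 0,"z": 0,"yaw": -0.1},
    {"hand": -0.1,"x": 0,"y": 0,"z": 0,"yaw": -0.1},
    {"hand": -0.1,"x": 0,"y": 0,"z": 0,"yaw": -0.1},
    {"hand": -0.1,"x": 0,"y": 0,"z": 0,"yaw": -0.1},
    {"hand": -0.1,"x": 0,"y": 0,"z": 0,"yaw": -0.1},
    {"hand": -0.1,"x": 0,"y": 0,"z": 0,"yaw": -0.1},
    {"hand": -0.1,"x": 0,"y": 0,"z": 0,"yaw": -0.1},
    {"hand": -0.1,"x": 0,"y": 0,"z": 0,"yaw": -0.1},
  ],
)

```text
clock: 5.4
eef_pos: [493.2, -154.7, 44.6]
eef_rot: [-3.14, -0.001, -3.062]
wrist_force: [-5.1, -7.7, 2.6]
finger_gap: 49.6
finger_force: 15.0
```

```bash
python3 - <<'E'
from cell import camera,manip
import cv2
s=camera("side")[190:290,290:400,::-1]
cv2.imwrite("pics/c2.png",cv2.resize(s,(600,546),interpolation=cv2.INTER_CUBIC))
s=manip.read_state();print(s["moment"],s["wrist_force"],s["eef_rot"],s["finger_force"])
E
```

```text
[-1.91170724  0.95915636  0.05467887] [-5.10205437 -9.477739    2.73907959] [-3.13973463e+00 -9.39406819e-04 -3.05569344e+00] 14.992492496967316
```

View pics/c2.png

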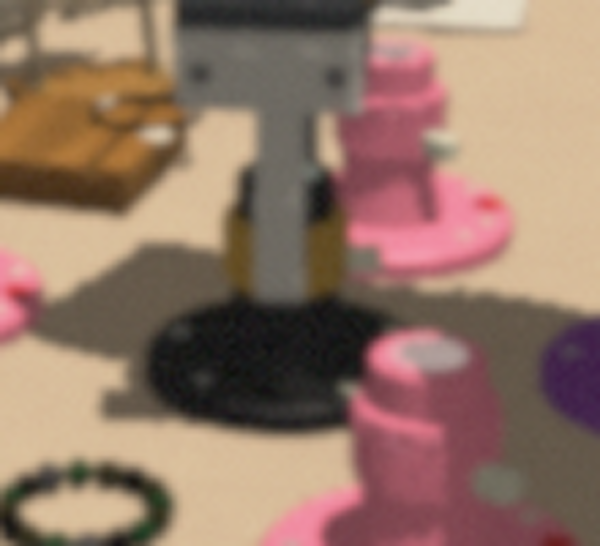

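The lug at (365,258) now points right, toward the robot, so the collar turned with the hand. I'll release, rise, and check from above.

Call:
arm_command(
  targets=[
    {"hand": 1,"x": 0,"y": 0,"z": 0,"yaw": 0},
    {"hand": 1,"x": 0,"y": 0,"z": 0,"yaw": 0},
    {"hand": 1,"x": 0,"y": 0,"z": 0,"yaw": 0},
    {"hand": 1,"x": 0,"y": 0,"z": 0,"yaw": 0},
    {"hand": 1,"x": 0,"y": 0,"z": 0,"yaw": 0},
    {"hand": 1,"x": 0,"y": 0,"z": 0,"yaw": 0},
  ],
)

```text
clock: 6.05
eef_pos: [493.7, -153.4, 44.4]
eef_rot: [3.142, -0.0, -3.066]
wrist_force: [-0.0, 0.9, 0.1]
finger_gap: 92.9
finger_force: 0.0
```

Call:
arm_command(
  targets=[
    {"hand": 1,"x": 0,"y": 0,"z": -0.02,"yaw": 0},
    {"hand": 1,"x": 0,"y": 0,"z": -0.03,"yaw": 0},
    {"hand": 1,"x": 0,"y": 0,"z": -0.03,"yaw": 0},
    {"hand": 1,"x": 0,"y": 0,"z": -0.03,"yaw": 0},
    {"hand": 1,"x": 0,"y": 0,"z": -0.03,"yaw": 0},
    {"hand": 1,"x": 0,"y": 0,"z": -0.02,"yaw": 0},
    {"hand": 1,"x": 0,"y": 0.04,"z": 0,"yaw": 0},
    {"hand": 1,"x": 0,"y": 0.04,"z": 0,"yaw": 0},
    {"hand": 1,"x": 0,"y": 0.04,"z": 0,"yaw": 0},
    {"hand": 1,"x": 0,"y": 0.04,"z": 0,"yaw": 0},
  ],
)

```text
clock: 7.05
eef_pos: [481.3, 7.5, 204.6]
eef_rot: [3.142, 0.0, -3.067]
wrist_force: [-0.1, 0.4, 0.6]
finger_gap: 94.3
finger_force: 0.0
```

Call:
arm_command(
  targets=[
    {"hand": 1,"x": 0,"y": 0.04,"z": 0,"yaw": 0},
    {"hand": 1,"x": 0,"y": 0.04,"z": 0,"yaw": 0},
    {"hand": 1,"x": 0,"y": 0.04,"z": 0,"yaw": 0},
    {"hand": 1,"x": 0,"y": 0,"z": 0,"yaw": 0},
    {"hand": 1,"x": 0,"y": 0,"z": 0,"yaw": 0},
  ],
)

```text
clock: 7.55
eef_pos: [472.5, 126.1, 204.4]
eef_rot: [-3.141, -0.0, -3.065]
wrist_force: [0.1, -0.4, 0.0]
finger_gap: 94.0
finger_force: 0.0
```

```bash
python3 - <<'E'
from cell import camera,manip
import cv2,numpy as np
T=camera("top")[:,:,::-1];t=T[225:300,345:425];g=T[212:287,155:235]
cv2.imwrite("pics/c3.png",np.hstack([cv2.resize(a,(400,375),interpolation=cv2.INTER_CUBIC) for a in(t,g)]))
E
```

```text
(no output)
```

View pics/c3.png

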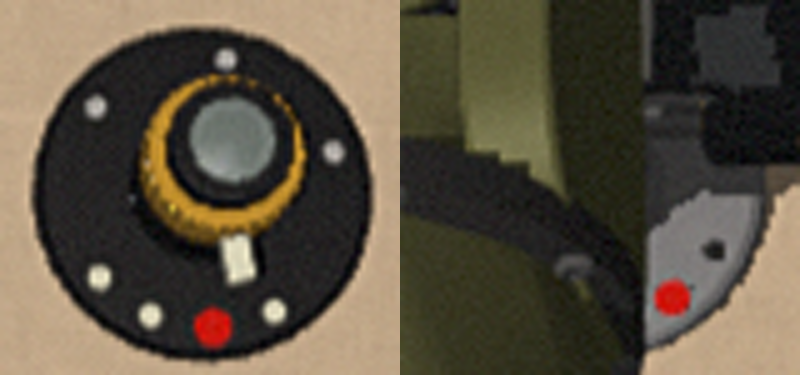

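The crop shows the white lug at (239,262), pointing between the red dot and the last one in the image. I'll allow for parallax.

```bash
python3 - <<'E'
from h import *
f=lambda x,y:(345+x/5,225+y/5)
for B in ([492,-155],[491,-154.8],[493,-154.5]):
  for p in((148,245),(165,225),(242,276),(236,245)):
    d=atz("top",*f(*p),56)[:2]-B;print(p,B,np.arctan2(d[1],d[0])%6.283,np.linalg.norm(d))
c=get_calibration("top");K,T=c["K"],c["cam_to_world"]
for a in(2.31,2.76,3.21,3.66):
    q=T[:3,:3].T@(np.array([492+39*np.cos(a),-155+39*np.sin(a),56])-T[:3,3])
    u=K[0,0]*q[0]/-q[2]+K[0,2];v=-K[1,1]*q[1]/-q[2]+K[1,2];print(a,(u-345)*5,(v-225)*5)
E
```

```text
(148, 245) [492, -155] 2.4609501334110813 35.654222274537
(165, 225) [492, -155] 2.454772486875404 27.023642883156494
(242, 276) [492, -155] 3.356824795152566 37.14441747415442
(236, 245) [492, -155] 3.3597315840698996 26.928432949332272
(148, 245) [491, -154.8] 2.447315223230019 34.75442578947497
(165, 225) [491, -154.8] 2.4364222132401054 26.127959325361466
(242, 276) [491, -154.8] 3.3681231135672554 36.212592556467186
(236, 245) [491, -154.8] 3.375573249266786 25.998752192316186
(148, 245) [493, -154.5] 2.4891256354130493 36.13108511367245
(165, 225) [493, -154.5] 2.4918995060985614 27.49881853315806
(242, 276) [493, -154.5] 3.364010165532586 38.229169218363936
(236, 245) [493, -154.5] 3.3694245309576365 28.014307708742933
2.31 128.27631602343956 239.62920308113638
2.76 171.9769279246387 272.24918502166133
3.21 225.3973001688658 283.2593804227045
3.66 277.61832323743647 270.3469012932152
```

The change is +0.90 (two stops), but the absolute angle reads about 0.13 beyond the red dot both before and after. I'll check that bias on the look-alikes, which have the same shape, in the first picture.

```bash
python3 - <<'E'
import cv2,numpy as np
T=cv2.imread("pics/top0.png")
c=[cv2.resize(T[y:y+75,x:x+100],(400,300),interpolation=cv2.INTER_CUBIC) for x,y in[(430,243),(345,322),(241,266),(146,213)]]
cv2.imwrite("pics/c4.png",np.vstack([np.hstack(c[:2]),np.hstack(c[2:])]))
E
```

```text
(no output)
```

View pics/c4.png

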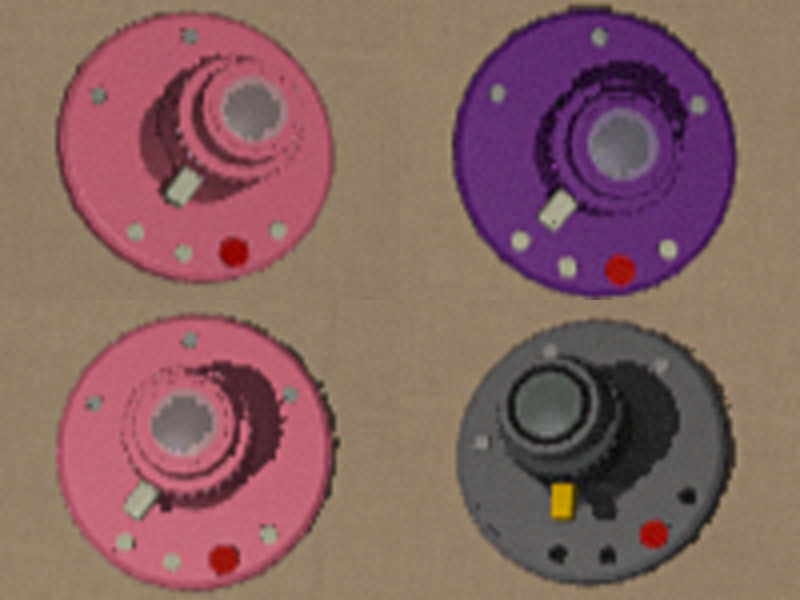

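The pink, purple and grey look-alikes all show their lug and four dots clearly, for example purple: lug (558,210), dots (520,241), (567,267), red (620,270) and (668,249). I'll compute the lug angle relative to the dots for each.

```bash
python3 - <<'E'
from h import *
from scipy.optimize import least_squares
S=np.array([2.47,2.92,3.37,3.82])
def go(n,o,off,k,base,lens,dots,lugs):
    f=lambda p,z:atz("top",o[0]+(p[0]-off[0])/k,o[1]+(p[1]-off[1])/k,z)[:2]
    B,C=f(base,12),f(lens,90);D=np.array([f(d,12) for d in dots])
    r=lambda q:np.r_[(q[:2]+47*np.c_[np.cos(S+q[2]),np.sin(S+q[2])]-D).ravel(),q[:2]-B]
    q=least_squares(r,[*B,0]).x
    A=(q[:2]+C)/2
    for l in lugs:
        d=f(l,56)-A;t=np.arctan2(d[1],d[0])-2.47-q[2]
        print(n,"fit",q.round(2),"B",B.round(1),"C",C.round(1),"turn",round((t+3.14)%6.283-3.14,2),"r",np.linalg.norm(d).round(1))
go("black",(345,225),(0,0),5,(203,194),(233,140),[(99,278),(150,315),(213,328),(275,311)],[(157,235),(239,260)])
go("pinkR",(430,243),(0,0),4,(195,147),(254,110),[(136,232),(183,253),(233,252),(278,231)],[(183,187)])
go("purple",(345,322),(400,0),4,(595,152),(622,143),[(520,241),(567,267),(620,270),(668,249)],[(558,210)])
go("pinkL",(241,266),(0,300),4,(195,452),(182,424),[(125,542),(172,562),(224,559),(268,534)],[(142,500)])
go("grey",(146,213),(400,300),4,(596,452),(548,400),[(558,554),(607,556),(653,534),(687,496)],[(562,501)])
E
```

```text
black fit [ 4.9227e+02 -1.5507e+02 -1.4000e-01] B [ 491.  -154.8] C [ 492.5 -155. ] turn 0.14 r 31.6
black fit [ 4.9227e+02 -1.5507e+02 -1.4000e-01] B [ 491.  -154.8] C [ 492.5 -155. ] turn 1.03 r 32.2
pinkR fit [ 4.7254e+02 -3.1298e+02  8.0000e-02] B [ 471.5 -312. ] C [ 472.6 -313.3] turn -0.03 r 31.7
purple fit [ 332.18 -171.61   -0.  ] B [ 332.2 -171.5] C [ 333.  -171.3] turn 0.0 r 31.5
pinkL fit [4.1561e+02 3.6600e+00 9.0000e-02] B [414.8   3.2] C [415.4   4.5] turn 0.02 r 31.0
grey fit [4.9833e+02 1.7175e+02 4.7000e-01] B [497. 170.] C [500.2 172.8] turn 0.23 r 32.6
```

The look-alikes read 0.00±0.03, so the method is accurate. The black collar really was at about 0.14 and now sits at about 1.03, slightly past the red dot. I'll grip again and turn it back by about 0.13.

Call:
arm_command(
  targets=[
    {"hand": 1,"x": 0,"y": -0.04,"z": 0,"yaw": 0},
    {"hand": 1,"x": 0,"y": -0.04,"z": 0,"yaw": 0},
    {"hand": 1,"x": 0,"y": -0.04,"z": 0,"yaw": 0},
    {"hand": 1,"x": 0,"y": -0.04,"z": 0,"yaw": 0},
    {"hand": 1,"x": 0,"y": -0.04,"z": 0,"yaw": 0},
    {"hand": 1,"x": 0,"y": -0.04,"z": 0,"yaw": 0},
    {"hand": 1,"x": 0,"y": -0.04,"z": 0,"yaw": 0},
    {"hand": 1,"x": 0,"y": 0,"z": 0,"yaw": 0},
    {"hand": 1,"x": 0,"y": 0,"z": 0.02,"yaw": 0},
    {"hand": 1,"x": 0,"y": 0,"z": 0.02,"yaw": 0},
  ],
)

```text
clock: 8.6
eef_pos: [493.3, -154.5, 164.2]
eef_rot: [-3.141, 0.001, -3.068]
wrist_force: [-0.2, 0.9, -0.7]
finger_gap: 93.9
finger_force: 0.0
```

Call:
arm_command(
  targets=[
    {"hand": 1,"x": 0,"y": 0,"z": 0.03,"yaw": 0},
    {"hand": 1,"x": 0,"y": 0,"z": 0.03,"yaw": 0},
    {"hand": 1,"x": 0,"y": 0,"z": 0.03,"yaw": 0},
    {"hand": 1,"x": 0,"y": 0,"z": 0.02,"yaw": 0},
    {"hand": 1,"x": 0,"y": 0,"z": 0.01,"yaw": 0},
    {"hand": 1,"x": 0,"y": 0,"z": 0,"yaw": 0},
  ],
)

```text
clock: 9.2
eef_pos: [493.0, -153.6, 43.7]
eef_rot: [3.141, -0.002, -3.067]
wrist_force: [-0.5, 0.1, 0.5]
finger_gap: 94.1
finger_force: 0.0
```

Call:
arm_command(
  targets=[
    {"hand": -0.1,"x": 0,"y": 0,"z": 0,"yaw": 0},
    {"hand": -0.1,"x": 0,"y": 0,"z": 0,"yaw": 0},
    {"hand": -0.1,"x": 0,"y": 0,"z": 0,"yaw": 0},
    {"hand": -0.1,"x": 0,"y": 0,"z": 0,"yaw": 0},
    {"hand": -0.1,"x": 0,"y": 0,"z": 0,"yaw": 0},
    {"hand": -0.1,"x": 0,"y": 0,"z": 0,"yaw": 0},
    {"hand": -0.1,"x": 0,"y": 0,"z": 0,"yaw": 0},
    {"hand": -0.1,"x": 0,"y": 0,"z": 0,"yaw": 0},
  ],
)

```text
clock: 10.0
eef_pos: [493.9, -154.6, 44.7]
eef_rot: [-3.14, 0.001, -3.067]
wrist_force: [0.1, -8.7, 0.3]
finger_gap: 49.5
finger_force: 15.0
```

Call:
arm_command(
  targets=[
    {"hand": -0.1,"x": 0,"y": 0,"z": 0,"yaw": 0.065},
    {"hand": -0.1,"x": 0,"y": 0,"z": 0,"yaw": 0.065},
    {"hand": -0.1,"x": 0,"y": 0,"z": 0,"yaw": 0},
    {"hand": -0.1,"x": 0,"y": 0,"z": 0,"yaw": 0},
  ],
)

```text
clock: 10.4
eef_pos: [493.9, -154.5, 44.7]
eef_rot: [-3.14, 0.001, 3.086]
wrist_force: [-0.3, -9.3, 0.3]
finger_gap: 49.6
finger_force: 15.0
```

```bash
python3 - <<'E'
from cell import manip
s=manip.read_state();print(s["clock"],s["moment"],s["wrist_force"],s["eef_rot"],s["eef_pos"])
E
```

```text
10.4 [-1.35640606 -0.01502022 -0.07678077] [-0.32740832 -9.2593569   0.27931309] [-3.13996051e+00  9.63528862e-04  3.08642589e+00] [ 493.92312996 -154.5490059    44.72613176]
```

Call:
arm_command(
  targets=[
    {"hand": 1,"x": 0,"y": 0,"z": 0,"yaw": 0},
    {"hand": 1,"x": 0,"y": 0,"z": 0,"yaw": 0},
    {"hand": 1,"x": 0,"y": 0,"z": 0,"yaw": 0},
    {"hand": 1,"x": 0,"y": 0,"z": 0,"yaw": 0},
    {"hand": 1,"x": 0,"y": 0,"z": 0,"yaw": 0},
    {"hand": 1,"x": 0,"y": 0,"z": 0,"yaw": 0},
  ],
)

```text
clock: 11.0
eef_pos: [493.7, -153.5, 44.4]
eef_rot: [-3.142, -0.0, 3.087]
wrist_force: [0.3, -0.3, 0.2]
finger_gap: 92.8
finger_force: 0.0
```

Call:
arm_command(
  targets=[
    {"hand": 1,"x": 0,"y": 0,"z": -0.02,"yaw": 0},
    {"hand": 1,"x": 0,"y": 0,"z": -0.03,"yaw": 0},
    {"hand": 1,"x": 0,"y": 0,"z": -0.03,"yaw": 0},
    {"hand": 1,"x": 0,"y": 0,"z": -0.03,"yaw": 0},
    {"hand": 1,"x": 0,"y": 0,"z": -0.03,"yaw": 0},
    {"hand": 1,"x": 0,"y": 0,"z": -0.02,"yaw": 0},
    {"hand": 1,"x": 0,"y": 0.04,"z": 0,"yaw": 0},
    {"hand": 1,"x": 0,"y": 0.04,"z": 0,"yaw": 0},
    {"hand": 1,"x": 0,"y": 0.04,"z": 0,"yaw": 0},
    {"hand": 1,"x": 0,"y": 0.04,"z": 0,"yaw": 0},
  ],
)

```text
clock: 12.0
eef_pos: [502.2, 7.8, 204.6]
eef_rot: [3.142, 0.0, 3.087]
wrist_force: [-0.2, 0.4, 1.0]
finger_gap: 94.0
finger_force: 0.0
```

Call:
arm_command(
  targets=[
    {"hand": 1,"x": 0,"y": 0.04,"z": 0,"yaw": 0},
    {"hand": 1,"x": 0,"y": 0.04,"z": 0,"yaw": 0},
    {"hand": 1,"x": 0,"y": 0.04,"z": 0,"yaw": 0},
    {"hand": 1,"x": 0,"y": 0,"z": 0,"yaw": 0},
  ],
)

```text
clock: 12.4
eef_pos: [508.7, 129.7, 204.3]
eef_rot: [3.141, -0.0, 3.091]
wrist_force: [0.5, 0.7, 0.2]
finger_gap: 94.2
finger_force: 0.0
```

```bash
python3 - <<'E'
from cell import camera,manip
import cv2,numpy as np
T=camera("top")[:,:,::-1];S=camera("side")[:,:,::-1];t=T[225:300,345:425];g=S[205:280,305:385]
cv2.imwrite("pics/c5.png",np.hstack([cv2.resize(a,(400,375),interpolation=cv2.INTER_CUBIC) for a in(t,g)]))
E
```

```text
(no output)
```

View pics/c5.png

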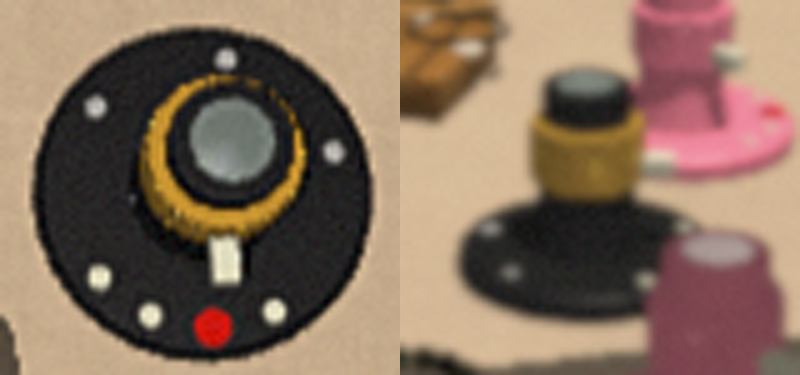

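The white lug at (226,261) now lines up with the red dot at (213,328): the predicted tip for a turn of 0.90 is (225,283), and the tip is seen there. It stayed in place after release, and the hand is clear.

```bash
python3 -c "
from cell import manip
print(manip.sign_off())"
```

```text
the job is handed in; nothing more can be done
None
```

The black viewer's brass collar now points at the red-dot stop (measured turn about 0.9 rad) and has been let go, the grey viewer was not touched, and the job is handed in. I saw no distinct click: a first turn ended about 0.13 rad past the dot, so I turned it back, and it stayed there.

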